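Switch off the chip extractor, pull its filter plate and show it over the chip tray

ROBOT

A 6-joint arm with a two-finger parallel gripper is mounted at the origin on the work surface. World frame = base frame: x ahead of the robot, y to its left, z up, the work surface at z = 0. Lengths are in m, angles in degrees, forces in N, time in s.
With the tool pointing down it reaches from about 0.3 to 0.775 m from the base axis. Payload 14.6 kg.
Tool frame: the origin (TCP) lies at the very end of the fingers, on their centre line; the grasp point (between the pads) lies 19 mm behind it; z points along the fingers, y is the line along which they close (so a half turn about z gives the same grasp; the last joint's range is limited). The gripper opens to 94 mm and grips with 3 to 60 N. Pads are 16 mm wide; open, the fingers measure 119 mm over their backs; the gripper's body (75 mm by 177 mm) begins 78 mm behind the grasp point.
Start: joints at [-70.05, 17.183, 87.147, -0, 75.671, -3.816], TCP at [0.222, -0.503, 0.205] pointing down, gripper open.
Joint ranges: [-173.82, 173.82], [-45.26, 126.66], [13.44, 144.39], [-59.66, 239.66], [0, 175.72], [-146.38, 146.38]. Speed limits (degrees/s): [127.2, 127.2, 147.25, 180, 180, 180].

INTERFACE

Orientations are given as a 3x3 rotation matrix whose columns are the frame's x, y, z axes.
In Python, from bench import arm gives the robot as it stands. The module is installed in compiled form; this text tells all that it offers.
- The arm moves only by the shell command python3 -m crank 'ROWS' [FORCE]. ROWS is JSON, a list of rows, each an object of numbers: "tx", "ty", "tz": the shift along the tool's x, y, z in units of 30 mm (1.0 is 30 mm); "turn": the turn about the tool's z in units of 5 degrees (1.0 is 5 degrees); "claw": the closure, from 0 (fully open) to 1 (shut). In form: [{"tx": .., "ty": .., "tz": .., "turn": .., "claw": ..}, ...]. A call has 1 to 5 rows; each row shifts and turns the commanded pose from where the row before left it, along the tool's axes as they then stand; what a row does not reach is not made up. A row lasts 1/10 s, in which the tool goes at most 50 mm and 8.59 degrees, less where a joint would pass 70% of its speed; a pose out of reach is approached as far as the arm can. A call is refused whole if a number of a shift passes 1 or a number of a turn 1, either way. A call with a gripper value outside its range is refused whole. The fingers move at their own pace and stop on an object; FORCE is the grip in N (left out, the last holds). Time passes only in rows, so rows that do not move let the fingers close. It gives the time, the measured TCP pose, the force, the opening and the grip force at its end, in the units of the state.
- arm.get_obs(): the state, without advancing time (a new reading comes with each control period).
- arm.snapshot(name): name is "side" or "top" or "wrist"; returns the picture (420x560x3 uint8, red, green, blue); there is no depth.
- arm.camera_info(name): a dict with "fov_y" (degrees; the focal length in pixels is half the picture's height over the tangent of half this angle, whatever the lens; pixels are square), "cx", "cy" (the principal point, pixels), "cam_to_world" (4x4, takes a point from camera to world coordinates). Camera axes: x right, y down, z forward; pixel columns grow to the right and rows downward; lengths in m; the calibration is good to about 2 mm. A picture is of the moment at which its call begins: read the wrist's pose just before it. camera_info takes no time and is no camera call; for the wrist camera it gives the pose at the moment of the call.
- arm.close_job(): hands the job in; it is judged then, once.
Trained networks look in the newest picture that a camera, given by its name, has taken for a name from the list of things; names that differ only in an ending like _2 or _b are one class to them, and where a whole thing is asked for, a point or a joint stands for the part that bears it (a point fixed in the world has none). Each returns a list of dicts, best first, with "p" (0 to 1); they miss things now and then, are a little off and sometimes report something else, mostly with a low value. They report only what shows in the picture. A call takes as long as a camera call. They do not tell look-alikes from the thing itself.
- arm.find_in(target, camera): "box" ([centre column, centre row, width, height] as shares, 0 to 1, of the picture: columns of its width, rows of its height, round what is visible of it).
- arm.regions_of(target, camera): "region" (420x560 bool, what is visible of it) and "box" ([centre column, centre row, width, height] as shares, 0 to 1, of the picture: columns of its width, rows of its height, round what is visible of it).
- arm.tip_of(target, camera): "location" ([column, row] as shares, 0 to 1, of the picture: columns of its width, rows of its height: a listed point, or the origin of a listed thing).
The state is a dict: "clock": time; "joints": joint angles; "qvel": joint speeds; "effort": joint torques, N m; "eef_pos": TCP position; "ee_rot": TCP orientation; "contact_force": force on the tool from outside, world axes, zero at the start; "ft_torque": the same for the moment, N m; "opening": finger opening in m; "grasp_force": force on a finger pad.
Only numpy, scipy, OpenCV 4.12 (cv2) and the standard library are available. Lean on these libraries where they do the work, as an engineer would, in place of code of your own. Each camera call takes 0.05 s, during which the arm holds its last target. There are 200 camera calls.

TASK

The green chip extractor's filter needs a look, and the machine must be off before it is opened: turn its selector knob so that the white pointer clicks in at the red mark (off), and only then lift the grey cover flap by its orange bar and swing it right up so that it stays open. Draw the filter plate straight up out of its slot by the blue tab, and finish holding it still, upright, lengthwise over the middle of the yellow chip tray (long edge along the tray's long side), its lower edge about 10 cm above the bench; the program ends while the gripper still holds it there and nothing else supports it. Leave the flap open and the knob at off, and do not disturb the two steel collars or the drill-bit stand.

Things in the scene. Friction and masses are not known exactly. Their poses are not given: they have to be found in the camera images.
- extractor: Green fixed box 220 (x) x 290 (y) x 100 mm high; origin at the centre of its underside, z up; front (-x) faces roughly the robot. On its flat top: grey flap on the left half (centre y = +55 mm), selector knob on the right (x = 0, y = -95 mm) on a white dial with coloured marks. Filter slot under the flap: 14 x 115 mm, long along y, floor 12 mm above the bench, centre x = -5, y = +55 mm.
- selector (a joint): Angle (rad) of the selector knob: 0 = pointer at the red mark (off, points to the extractor's -x), 0.65 = yellow mark, 1.3 = green mark; grows clockwise seen from above. It clicks into these three detents (under 0.15 Nm to turn) and starts at yellow or green; stops at -0.1 and 1.4.
- selector_grip (a point): Centre of the knob's grip bar, on its axis, 128 mm above the bench. Black bar 42 mm long, 14 mm thick, reaching 12 mm above and 18 mm below this point, on a 44 mm round foot; a white line marks the pointer end. Axes turn with the knob: bar along x, pointer at the -x end, so yaw = extractor yaw - selector.
- flap (a joint): Angle (rad) of the cover flap: 0 = shut, 1.57 = upright, stop at 1.85. The hinge is stiff and stays where it is left (about 2 N at the bar).
- flap_handle (a point): Middle of the orange round bar, 10 mm thick, 80 mm long along the extractor's y, 40 mm in front of the flap's front on a stem at each end; 134.5 mm above the bench when shut. It swings about flap_hinge, which is 160 mm behind it (extractor's +x) and 34 mm below when shut; pinched from above it can be led round the arc, turning between the fingers.
- flap_hinge (a point): Middle of the hinge line at the flap's far lower edge, 100.5 mm above the bench; the line runs along the extractor's y. The flap is a hollow hood 120 (front to back) x 150 x 42 mm, 3 mm walls, open underneath; it opens upward and away from the robot.
- filter_tab (a point): Centre of the filter plate's blue tab, 12 (x) x 40 (y) x 30 (z) mm, on the middle of its upper edge, hidden under the flap at first, 113 mm above the bench (tab stands 28 mm above the extractor's top). Axes: x through the plate, y along it, z up. Plate 10 x 110 x 86 mm, 0.1 to 0.2 kg; lower edge 101 mm below this point; clear of the slot once raised 90 mm.
- tray: Yellow open chip tray, fixed to the bench, 160 (its x, the long side) x 110 (its y) x 25 mm high, to the left or the right of the extractor; origin at the centre of its underside.
- bit_stand: Bystander: loose wooden drill-bit stand 120 x 60 x 35 mm with bits rising to 95 mm, on the other side from the tray; origin at the centre of its underside. Leave alone.
- collar_a: Bystander: loose steel collar, 48 mm across, 26 mm high, on the bench to the left of the extractor; origin at the centre of its underside. Leave alone.
- collar_b: Bystander: same kind of steel collar, to the right of the extractor. Leave alone.
There are look-alikes about, which are no part of the job. Of the things like the tray, leave any that is pink or purple; of the rest the larger one is meant.

How it is judged (in metres and radians):
On the way, in this order (a step that is already met when the one before it is completed fails the run):
1. the selector knob is at the red off mark with the flap still shut (value of joint selector below 0.15 rad and value of joint flap below 0.1 rad), for 0.2 s.
2. the flap is swung up (value of joint flap above 1.35 rad), for 0.2 s.
3. the filter plate is clear above its slot (height (world z) of filter_tab above 0.203 m and contact force between filter and the fingers above 1 N), for 0.1 s.
At the end, for the whole second after the job is handed in: Knob within 0.15 rad of red; flap open over 1.35 rad; filter plate held still by the fingers alone, its middle within 40 mm of the tray's middle in plan, lower edge 60 to 160 mm above the bench, upright within 0.26 rad, long edge within 0.3 rad of the tray's long side (value of joint selector below 0.15 rad and value of joint flap above 1.35 rad and horizontal distance between filter_tab and tray below 0.04 m and height (world z) of filter_tab between 0.161 and 0.261 m and angle between filter_tab's own z axis and vertical below 0.26 rad and angle between the y axis of filter_tab and the x axis of tray, either way round below 0.3 rad and contact force between filter and the fingers above 1 N and contact force between filter and tray below 0.1 N and contact force between filter and extractor below 0.1 N and contact force between filter and bit_stand below 0.1 N and linear speed of filter below 0.03 m/s); the arm keeps its last pose, push and grip.
It fails at once if the flap is lifted while the knob is not at off (value of joint each of flap, selector above 0.25 rad).
It fails at once if a collar or the bit stand is shifted by more than 30 mm (distance of any of collar_a, collar_b, bit_stand from where it was at the start of the episode above 0.03 m).
It also fails if it takes over 64 s, if anything falls off the work surface, if the arm or the gripper's body presses on something with over 40 N, if the wrist force passes 120 N, or if a joint passes its speed limit or range.

## Working session

There is one attempt and no reset: what is moved stays moved. The work goes in short steps, Python scripts to look and compute and a shell command to move; the robot and the scene stay as the last step left them, time stands still between calls to the robot, and variables do not carry over. Pictures are saved under pics/ and viewed, at most 10 in all, crops included, and the job is handed in when it is done.

```bash
mkdir -p pics; python3 - <<'E'
from bench import arm
import cv2,numpy as np
o=arm.get_obs();print(o['clock'],o['eef_pos'],np.round(o['ee_rot'],3).tolist(),o['opening'])
for n in ['side','top']:
    im=arm.snapshot(n);cv2.imwrite(f'pics/{n}0.png',im[:,:,::-1])
    c=arm.camera_info(n);print(n,c['fov_y'],c['cx'],c['cy'],np.round(c['cam_to_world'],4).tolist())
    for t in ['selector_grip','flap_handle','flap_hinge','extractor','tray','bit_stand','collar_a']:
        r=arm.tip_of(t,n);print(t,[(round(d['p'],2),round(d['location'][0]*560,1),round(d['location'][1]*420,1)) for d in r])
E
```

```text
0.0 [ 0.22155433 -0.50310096  0.20489587] [[0.915, 0.403, -0.0], [0.403, -0.915, 0.001], [0.0, -0.001, -1.0]] 0.09428797427092789
side 49.20930612925335 284.7430249641069 207.06598035307198 [[-0.9969, -0.025, 0.0748, 0.3594], [-0.0766, 0.5304, -0.8442, 1.2009], [-0.0185, -0.8473, -0.5307, 0.7372], [0.0, 0.0, 0.0, 1.0]]
selector_grip [(0.6, 257.5, 157.0)]
flap_handle [(0.67, 259.9, 182.8)]
flap_hinge [(0.83, 209.8, 182.7)]
extractor []
tray [(0.82, 269.5, 271.5), (0.77, 255.9, 325.4), (0.63, 377.0, 258.6), (0.62, 248.1, 396.6)]
bit_stand [(0.84, 284.0, 154.8)]
collar_a [(0.62, 203.8, 251.9), (0.58, 245.2, 158.4)]
top 48.63062039325457 277.44079051619326 209.07070442639542 [[-0.0232, -0.9856, 0.1676, 0.2117], [-0.9995, 0.0265, 0.0174, 0.1686], [-0.0216, -0.1671, -0.9857, 1.4537], [0.0, 0.0, 0.0, 1.0]]
selector_grip [(0.68, 353.7, 166.9)]
flap_handle [(0.88, 295.7, 181.2)]
flap_hinge []
extractor [(0.84, 318.6, 170.8)]
tray [(0.97, 122.2, 210.3), (0.86, 233.6, 201.7), (0.83, 249.8, 286.9), (0.72, 173.1, 201.6)]
bit_stand [(0.75, 299.7, 181.0), (0.56, 442.1, 191.3)]
collar_a [(0.72, 428.5, 147.2), (0.7, 253.3, 149.2)]
```

View pics/top0.png

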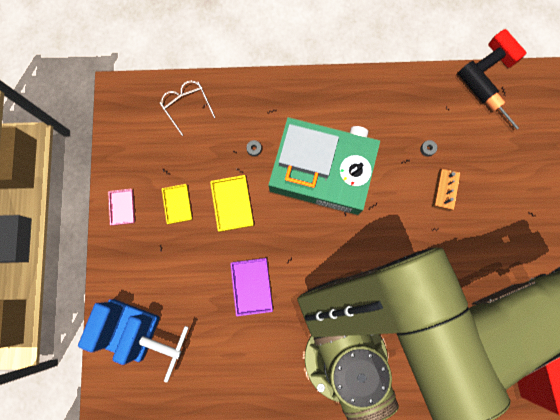

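View pics/side0.png

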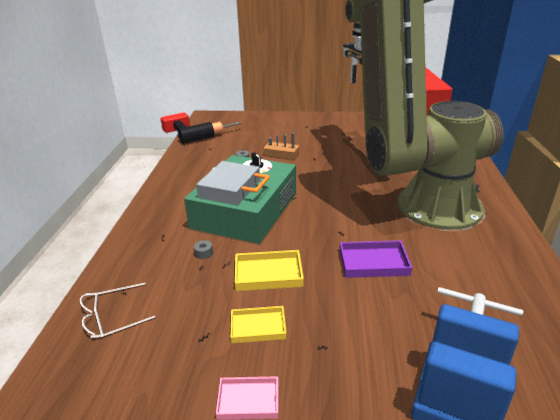

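The top view shows the tray look-alikes: pink (121,207), small yellow (176,203), large yellow (232,203) and purple (252,286). I choose the large yellow one at (232,203). The extractor is at (325,165), its knob at (355,170) and the orange bar at (301,178). I'll check these in one close crop and compute positions.

```bash
cat > h.py <<'E'
from bench import arm
import numpy as np, cv2
def cam(n):
    c=arm.camera_info(n); return 210/np.tan(np.radians(c['fov_y']/2)),c['cx'],c['cy'],np.array(c['cam_to_world'])
def onz(C,u,v,z):
    f,cx,cy,T=C; d=T[:3,:3]@np.array([(u-cx)/f,(v-cy)/f,1]); p=T[:3,3]
    return p+d*(z-p[2])/d[2]
def proj(C,P):
    f,cx,cy,T=C; q=T[:3,:3].T@(np.asarray(P)-T[:3,3]); return cx+f*q[0]/q[2],cy+f*q[1]/q[2]
def blobs(im,lo,hi):
    hsv=cv2.cvtColor(im,cv2.COLOR_RGB2HSV); m=cv2.inRange(hsv,np.array(lo),np.array(hi))
    n,l,s,c=cv2.connectedComponentsWithStats(m)
    return m,l,sorted([(int(s[i][4]),i,c[i]) for i in range(1,n)],key=lambda a:-a[0])
def quad(C,l,i,z):
    ys,xs=np.nonzero(l==i); P=np.array([onz(C,x,y,z)[:2] for x,y in zip(xs,ys)])
    (c,wh,a)=cv2.minAreaRect((P*1000).astype(np.float32)); return np.round(c,1),np.round(wh,1),round(a,2)
E
python3 - <<'E'
from h import *
im=cv2.imread('pics/top0.png')[:,:,::-1].copy(); C=cam('top')
m,l,b=blobs(im,(22,120,100),(35,255,255)); 
for a,i,c in b[:2]: print('yellow',a,c,quad(C,l,i,.02))
m,l,b=blobs(im,(60,80,30),(85,255,255))
for a,i,c in b[:1]: print('green',a,c,quad(C,l,i,.1))
m,l,b=blobs(im,(10,180,140),(20,255,255))
for a,i,c in b[:3]: print('orange',a,c,quad(C,l,i,.1345))
print('knob',onz(C,353.7,166.9,.128),'handle',onz(C,295.7,181.2,.1345))
for n,p in dict(ca=(253.3,149.2),cb=(428.5,147.2),bs=(448,189)).items(): print(n,onz(C,*p,.02))
cr=cv2.resize(im[105:235,200:390],None,fx=4,fy=4,interpolation=cv2.INTER_CUBIC); cv2.imwrite('pics/crop0.png',cr[:,:,::-1])
E
```

```text
yellow 1852 [231.35799136 202.96976242] (array([479.8, 338.3]), array([164.4, 113.5]), 8.72)
yellow 934 [176.43576017 203.62740899] (array([482.1, 511.6]), array([116.9,  81.1]), 9.24)
green 3675 [328.65034014 171.04081633] (array([571.6,  51.5]), array([288.5, 235.5]), 73.34)
orange 36 [288.16666667 173.61111111] (array([541.9, 158.6]), array([17.5, 42. ]), 88.39)
orange 35 [314.2 180. ] (array([519.6,  82.9]), array([11.9, 43.3]), 70.01)
orange 33 [172.87878788 117.42424242] (array([720.3, 496.2]), array([73.9,  5.8]), 32.58)
knob [ 0.55635235 -0.03422891  0.128     ] handle [0.51675062 0.13687571 0.1345    ]
ca [0.65204185 0.26666688 0.02      ]
cb [ 0.64201353 -0.29087688  0.02      ]
bs [ 0.50480791 -0.34094125  0.02      ]
```

View pics/crop0.png

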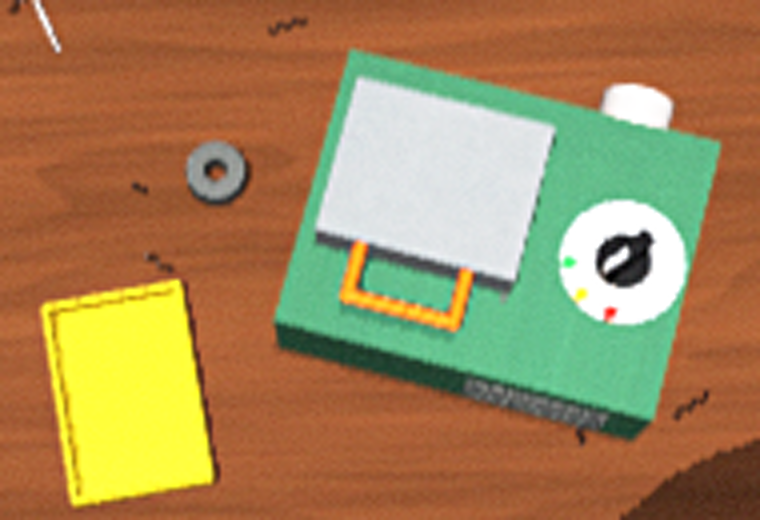

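The crop shows the pointer at the yellow mark (580,295). The red mark is at (610,313), green at (568,262), the bar spans (345..460, 300..325), and the large yellow tray is the chosen one. The extractor yaw is about -16°. Next I move near the knob for a close wrist view.

```bash
cat >> h.py <<'E'
def go(x,y,z,yaw=None):
    "tool-frame units to target; yaw = world yaw (deg) of tool y, mod 180"
    o=arm.get_obs(); R=np.array(o['ee_rot']); d=R.T@(np.array([x,y,z])-o['eef_pos'])/.03
    cur=np.degrees(np.arctan2(R[1,1],R[0,1])); t=None
    if yaw is not None: t=-((yaw-cur+90)%180-90)/5
    print('t=%.2f'%o['clock'],'pos',np.round(o['eef_pos'],4),'yaw %.1f'%cur,'q6 %.1f'%o['joints'][5],'open %.3f'%o['opening'],'F',np.round(o['contact_force'],1),'units',np.round(d,2),'turn',t)
E
python3 -m crank '[{"tx":0.95,"ty":-0.55,"tz":-0.3},{"tx":0.95,"ty":-0.55,"tz":-0.3},{"tx":0.95,"ty":-0.55,"tz":-0.3},{"tx":0.95,"ty":-0.55,"tz":-0.3},{"tx":0.95,"ty":-0.55,"tz":-0.3}]'
python3 -m crank '[{"tx":0.95,"ty":-0.55,"turn":-1},{"tx":0.95,"ty":-0.55},{"tx":0.95,"ty":-0.55},{"tx":0.95,"ty":-0.55},{"tx":0.95,"ty":-0.55}]'
python3 - <<'E'
from h import *
go(.5,-.03,.27,36); C=cam('wrist');print(C[0],np.round(C[3],3).tolist(),arm.get_obs()['joints'])
E
```

```text
t=0.80 pos [ 0.2216 -0.5034  0.2055] yaw -66.2 q6 -3.8 open 0.094 F [-0.1  0.3  0.5] units [ 14.85 -10.7   -2.15] turn 15.552725933868231
300.7472131528916 [[0.403, -0.878, -0.258, 0.298], [-0.915, -0.387, -0.113, -0.47], [-0.001, 0.282, -0.959, 0.382], [0.0, 0.0, 0.0, 1.0]] [-7.00508558e+01  1.71818914e+01  8.71456527e+01  8.20367429e-04
  7.56678787e+01 -3.81468857e+00]$[0]: bad value
$[0]: bad value
```

```bash

python3 -m crank '[{"tx":0.95,"ty":-0.55,"tz":-0.3,"turn":0,"claw":0},{"tx":0.95,"ty":-0.55,"tz":-0.3,"turn":0,"claw":0},{"tx":0.95,"ty":-0.55,"tz":-0.3,"turn":0,"claw":0},{"tx":0.95,"ty":-0.55,"tz":-0.3,"turn":0,"claw":0},{"tx":0.95,"ty":-0.55,"tz":-0.3,"turn":0,"claw":0}]'
python3 -m crank '[{"tx":0.95,"ty":-0.55,"tz":0,"turn":0,"claw":0},{"tx":0.95,"ty":-0.55,"tz":0,"turn":0,"claw":0},{"tx":0.95,"ty":-0.55,"tz":0,"turn":0,"claw":0},{"tx":0.95,"ty":-0.55,"tz":0,"turn":0,"claw":0},{"tx":0.95,"ty":-0.55,"tz":0,"turn":0,"claw":0}]'
python3 - <<'E'
from h import *
go(.48,-.03,.3,36)
E
```

```text
clock: 1.3
eef_pos: [0.3194, -0.3693, 0.2509]
ee_rot: [[0.915, 0.403, 0.0], [0.403, -0.915, -0.0], [0.0, 0.0, -1.0]]
contact_force: [0.6, 0.0, -0.0]
opening: 0.094
grasp_force: 0.0
clock: 1.8
eef_pos: [0.4166, -0.2363, 0.2506]
ee_rot: [[0.915, 0.403, 0.0], [0.403, -0.915, -0.0], [0.0, 0.0, -1.0]]
contact_force: [0.2, -1.1, -0.7]
opening: 0.094
grasp_force: 0.0
t=1.80 pos [ 0.4166 -0.2363  0.2506] yaw -66.2 q6 32.3 open 0.094 F [ 0.2 -1.1 -0.7] units [ 4.7  -5.44 -1.65] turn 15.552460125549601
```

```bash

python3 -m crank '[{"tx":0.9,"ty":-0.98,"tz":-0.3,"turn":0,"claw":0},{"tx":0.9,"ty":-0.98,"tz":-0.3,"turn":0,"claw":0},{"tx":0.9,"ty":-0.98,"tz":-0.3,"turn":0,"claw":0},{"tx":0.9,"ty":-0.98,"tz":-0.3,"turn":0,"claw":0},{"tx":0.9,"ty":-0.98,"tz":-0.3,"turn":0,"claw":0}]'
python3 -m crank '[{"tx":0,"ty":0,"tz":0,"turn":0,"claw":0.3},{"tx":0,"ty":0,"tz":0,"turn":0,"claw":0.3}]'
python3 - <<'E'
from h import *
go(.55,-.04,.2,36)
C=cam('wrist'); im=arm.snapshot('wrist'); cv2.imwrite('pics/w1.png',im[:,:,::-1]); np.save('w1.npy',np.array([*C[:3],*C[3].ravel()]))
for t in ['selector_grip','flap_handle','flap_hinge','extractor']:
    print(t,[(round(d['p'],2),round(d['location'][0]*560,1),round(d['location'][1]*420,1)) for d in arm.tip_of(t,'wrist')])
E
```

```text
clock: 2.3
eef_pos: [0.4805, -0.0469, 0.296]
ee_rot: [[0.915, 0.403, 0.0], [0.403, -0.915, -0.0], [0.0, 0.0, -1.0]]
contact_force: [0.9, -0.5, 0.3]
opening: 0.0938
grasp_force: 0.0
clock: 2.5
eef_pos: [0.4803, -0.0481, 0.2954]
ee_rot: [[0.915, 0.405, -0.0], [0.405, -0.915, -0.0], [-0.0, 0.0, -1.0]]
contact_force: [0.1, -0.5, 0.1]
opening: 0.0816
grasp_force: 0.0
t=2.50 pos [ 0.4803 -0.0481  0.2954] yaw -66.1 q6 56.1 open 0.082 F [ 0.1 -0.5  0.1] units [2.23 0.69 3.18] turn 15.572815991847477
selector_grip [(0.71, 296.2, 131.4)]
flap_handle [(0.65, 133.7, 103.7)]
flap_hinge []
extractor [(0.27, 134.3, 104.5), (0.19, 437.8, 232.0)]
```

View pics/w1.png

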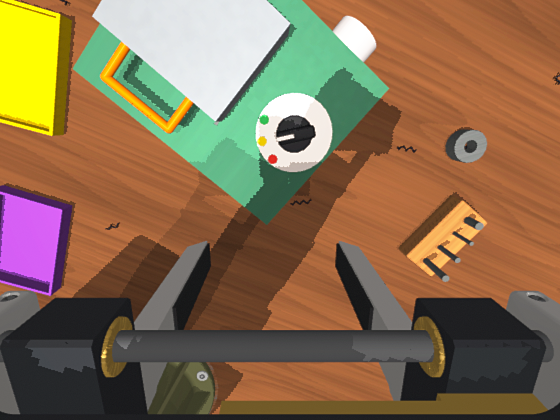

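The wrist view shows the knob at (295,133) with its pointer at yellow (262,141), the red mark at (272,159), green at (264,119), and the bar's front line (110,78)-(172,130). The extractor corners are (388,90), (268,223) and (75,67).

```bash
python3 - <<'E'
from h import *
a=np.load('w1.npy'); C=(a[0],a[1],a[2],a[3:].reshape(4,4))
im=cv2.imread('pics/w1.png')[:,:,::-1].copy()
P={k:onz(C,*v,.1)[:2] for k,v in dict(R=(388,90),B=(268,223),L=(75,67)).items()}
print({k:np.round(v,4) for k,v in P.items()},np.linalg.norm(P['R']-P['B']),np.linalg.norm(P['L']-P['B']))
yx=np.degrees(np.arctan2(*(P['R']-P['B'])[::-1])); yy=np.degrees(np.arctan2(*(P['L']-P['B'])[::-1]))-90; print('yaw',yx,yy)
# dial by ellipse fit of white/grey blob near knob
m,l,b=blobs(im,(0,0,170),(180,45,255))
for s,i,c in b[:4]:
    if 230<c[0]<350: print('dial',s,c,quad(C,l,i,.101))
m,l,b=blobs(im,(0,0,0),(180,255,70))
for s,i,c in b:
    if abs(c[0]-295)<20 and abs(c[1]-132)<15 and s>100: print('knob dark',s,c,onz(C,*c,.125))
m,l,b=blobs(im,(10,150,120),(22,255,255))
for s,i,c in b[:3]: print('orange',s,c,quad(C,l,i,.1345))
for n,p in dict(grip=(296.2,131.4),).items(): print(n,onz(C,*p,.128))
print('red',onz(C,272,159,.101),'bar',onz(C,141,104,.1345),onz(C,110,78,.1345),onz(C,172,130,.1345))
# wire model check with pose guess
yw=np.radians(yy); R=np.array([[np.cos(yw),-np.sin(yw)],[np.sin(yw),np.cos(yw)]])
o=(P['R']+P['L'])/2; print('origin',o)
for n,q in dict(knob=(0,-.095),slot=(-.005,.055)).items(): print(n,o+R@q)
E
```

```text
{'R': array([ 0.6424, -0.1214]), 'B': array([ 0.438 , -0.0598]), 'L': array([0.5202, 0.2145])} 0.21344466874769183 0.28630446655662584
yaw -16.78539275932634 -16.680771895854548
dial 3456 [294.93663194 131.0072338 ] (array([554.5, -42.6]), array([90.5, 90.7]), 22.99)
knob dark 879 [295.55403868 134.09442548] [ 0.55465695 -0.0428098   0.125     ]
orange 60897 [447.01387589 159.64369345] (array([ 559.6, -206.1]), array([376.3, 382.2]), 23.91)
orange 25682 [110.62300444 174.92562885] (array([435.7, 165.9]), array([304.1, 294.6]), 43.7)
orange 5850 [309.95811966 381.65675214] (array([ 257.3, -202.7]), array([ 66.8, 239.8]), 23.92)
grip [ 0.55757938 -0.04198829  0.128     ]
red [ 0.51608808 -0.030976    0.101     ] bar [0.51640394 0.12086627 0.1345    ] [0.52792262 0.15765979 0.1345    ] [0.50434312 0.08234104 0.1345    ]
origin [0.58129399 0.04653451]
knob [ 0.55402528 -0.04446779]
slot [0.59229155 0.10065524]
```

```bash

python3 -m crank '[{"tx":0,"ty":0,"tz":0,"turn":1,"claw":0.4},{"tx":0,"ty":0,"tz":0,"turn":1,"claw":0.4},{"tx":0,"ty":0,"tz":0,"turn":1,"claw":0.4},{"tx":0,"ty":0,"tz":0,"turn":1,"claw":0.4},{"tx":0,"ty":0,"tz":0,"turn":1,"claw":0.4}]' >/dev/null
python3 -m crank '[{"tx":0,"ty":0,"tz":0.5,"turn":1,"claw":0.4},{"tx":0,"ty":0,"tz":0.5,"turn":1,"claw":0.4},{"tx":0,"ty":0,"tz":0.5,"turn":1,"claw":0.4},{"tx":0,"ty":0,"tz":0.5,"turn":1,"claw":0.4},{"tx":0,"ty":0,"tz":0.5,"turn":1,"claw":0.4}]' >/dev/null
python3 -m crank '[{"tx":0,"ty":0,"tz":0,"turn":1,"claw":0.4},{"tx":0,"ty":0,"tz":0,"turn":1,"claw":0.4},{"tx":0,"ty":0,"tz":0,"turn":1,"claw":0.4},{"tx":0,"ty":0,"tz":0,"turn":1,"claw":0.4},{"tx":0,"ty":0,"tz":0,"turn":1,"claw":0.4}]'
python3 - <<'E'
from h import *
go(.555,-.0425,.170,36)
E
```

```text
clock: 4.25
eef_pos: [0.4801, -0.0493, 0.2204]
ee_rot: [[0.622, -0.783, -0.0], [-0.783, -0.622, -0.0], [-0.0, 0.0, -1.0]]
contact_force: [-0.8, 0.1, 0.2]
opening: 0.0565
grasp_force: 0.0
t=4.25 pos [ 0.4801 -0.0493  0.2204] yaw -141.5 q6 131.3 open 0.056 F [-0.8  0.1  0.2] units [ 1.38 -2.09  1.68] turn 0.49777678521052166
```

```bash

python3 -m crank '[{"tx":0.45,"ty":-0.7,"tz":0.55,"turn":0.5,"claw":0.4},{"tx":0.45,"ty":-0.7,"tz":0.55,"turn":0,"claw":0.4},{"tx":0.45,"ty":-0.7,"tz":0.55,"turn":0,"claw":0.4},{"tx":0,"ty":0,"tz":0,"turn":0,"claw":0.4}]' 15
python3 - <<'E'
from h import *
go(.555,-.0425,.116,36)
C=cam('wrist'); im=arm.snapshot('wrist'); cv2.imwrite('pics/w2.png',im[:,:,::-1])
print(proj(C,(.555,-.0425,.14)),[(d['p'],d['location'][0]*560,d['location'][1]*420) for d in arm.tip_of('selector_grip','wrist')])
E
```

```text
clock: 4.65
eef_pos: [0.5555, -0.0433, 0.168]
ee_rot: [[0.591, -0.807, -0.004], [-0.807, -0.591, 0.001], [-0.003, 0.003, -1.0]]
contact_force: [-0.7, 0.7, 0.2]
opening: 0.0566
grasp_force: 0.0
t=4.65 pos [ 0.5555 -0.0433  0.168 ] yaw -143.8 q6 135.6 open 0.057 F [-0.7  0.7  0.2] units [-0.03 -0.01  1.73] turn 0.04397793047683081
(np.float64(273.3265080145996), np.float64(240.44323731348777)) [(0.75, 274.008, 232.09199999999998)]
```

View pics/w2.png

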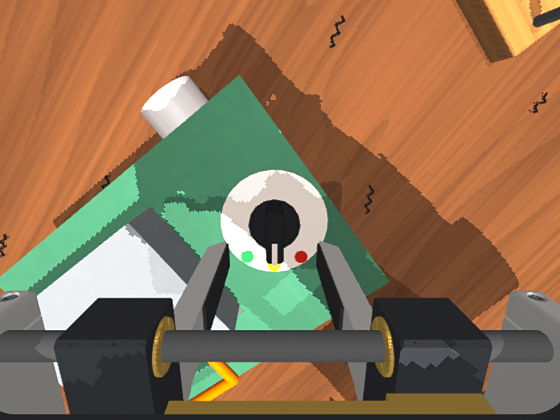

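The bar lies at (274,232), centred between the fingers, with the pointer at yellow (274,265). I descend, grip, and turn it 37° counter-clockwise.

```bash

python3 -m crank '[{"tx":0,"ty":0,"tz":0.6,"turn":0,"claw":0.4},{"tx":0,"ty":0,"tz":0.6,"turn":0,"claw":0.4},{"tx":0,"ty":0,"tz":0.5,"turn":0,"claw":0.4},{"tx":0,"ty":0,"tz":0,"turn":0,"claw":0.9},{"tx":0,"ty":0,"tz":0,"turn":0,"claw":0.9}]' 15
python3 -m crank '[{"tx":0,"ty":0,"tz":0,"turn":0,"claw":0.9},{"tx":0,"ty":0,"tz":0,"turn":0,"claw":0.9},{"tx":0,"ty":0,"tz":0,"turn":0,"claw":0.9}]'
python3 -m crank '[{"tx":0,"ty":0,"tz":0,"turn":-0.75,"claw":0.9},{"tx":0,"ty":0,"tz":0,"turn":-0.75,"claw":0.9},{"tx":0,"ty":0,"tz":0,"turn":-0.75,"claw":0.9},{"tx":0,"ty":0,"tz":0,"turn":-0.75,"claw":0.9},{"tx":0,"ty":0,"tz":0,"turn":-0.75,"claw":0.9}]'
python3 -m crank '[{"tx":0,"ty":0,"tz":0,"turn":-0.75,"claw":0.9},{"tx":0,"ty":0,"tz":0,"turn":-0.75,"claw":0.9},{"tx":0,"ty":0,"tz":0,"turn":-0.75,"claw":0.9},{"tx":0,"ty":0,"tz":0,"turn":-0.75,"claw":0.9},{"tx":0,"ty":0,"tz":0,"turn":-0.75,"claw":0.9}]'
python3 -m crank '[{"tx":0,"ty":0,"tz":0,"turn":0,"claw":0.9},{"tx":0,"ty":0,"tz":0,"turn":0,"claw":0.9}]'
python3 - <<'E'
from h import *
go(.555,-.0425,.116,73.3)
E
```

```text
clock: 5.25
eef_pos: [0.555, -0.0432, 0.1212]
ee_rot: [[0.591, -0.807, 0.001], [-0.807, -0.591, -0.0], [0.001, -0.001, -1.0]]
contact_force: [0.2, -0.3, 0.5]
opening: 0.0438
grasp_force: 0.0
clock: 5.55
eef_pos: [0.5551, -0.0429, 0.1205]
ee_rot: [[0.592, -0.806, 0.001], [-0.806, -0.592, -0.0], [0.001, -0.001, -1.0]]
contact_force: [0.9, -0.3, 0.2]
opening: 0.0196
grasp_force: 0.0
clock: 6.05
eef_pos: [0.5544, -0.0435, 0.1204]
ee_rot: [[0.821, -0.571, -0.001], [-0.571, -0.821, -0.001], [-0.001, 0.002, -1.0]]
contact_force: [-6.1, -4.2, 5.2]
opening: 0.0138
grasp_force: 15.0
clock: 6.55
eef_pos: [0.5544, -0.0433, 0.1204]
ee_rot: [[0.961, -0.277, -0.001], [-0.277, -0.961, -0.001], [-0.001, 0.001, -1.0]]
contact_force: [-5.8, -3.3, 4.9]
opening: 0.0142
grasp_force: 15.0
clock: 6.75
eef_pos: [0.5545, -0.0434, 0.1204]
ee_rot: [[0.96, -0.279, -0.001], [-0.279, -0.96, -0.001], [-0.001, 0.001, -1.0]]
contact_force: [-6.3, -3.9, 5.6]
opening: 0.0137
grasp_force: 15.0
t=6.75 pos [ 0.5545 -0.0434  0.1204] yaw -106.2 q6 98.0 open 0.014 F [-6.3 -3.9  5.6] units [ 0.01 -0.03  0.15] turn 0.09438669090986877
```

```bash

python3 -m crank '[{"tx":0,"ty":0,"tz":0,"turn":0,"claw":0.6},{"tx":0,"ty":0,"tz":0,"turn":0,"claw":0.6},{"tx":0,"ty":0,"tz":0,"turn":0,"claw":0.6},{"tx":0,"ty":0,"tz":-0.5,"turn":0,"claw":0.6},{"tx":0,"ty":0,"tz":-1,"turn":0,"claw":0.6}]'
python3 -m crank '[{"tx":-0.5,"ty":0,"tz":-1,"turn":-1,"claw":0.65},{"tx":-0.5,"ty":0,"tz":-1,"turn":-1,"claw":0.65},{"tx":-0.5,"ty":0,"tz":-0.5,"turn":-1,"claw":0.65},{"tx":-0.5,"ty":0,"tz":0,"turn":-1,"claw":0.65},{"tx":-0.5,"ty":0,"tz":0,"turn":-1,"claw":0.65}]' >/dev/null
python3 -m crank '[{"tx":0,"ty":0,"tz":0,"turn":-1,"claw":0.65},{"tx":0,"ty":0,"tz":0,"turn":-1,"claw":0.65},{"tx":0,"ty":0,"tz":0,"turn":-1,"claw":0.65},{"tx":0,"ty":0,"tz":0,"turn":-1,"claw":0.65},{"tx":0,"ty":0,"tz":0,"turn":-1,"claw":0.65}]' >/dev/null
python3 - <<'E'
from h import *
go(.5165,.1207,.2,-16.7)
C=cam('wrist'); im=arm.snapshot('wrist'); cv2.imwrite('pics/w3.png',im[:,:,::-1]); np.save('w3.npy',np.array([*C[:3],*C[3].ravel()]))
for t in ['selector_grip','flap_handle']:
    print(t,[(round(d['p'],2),round(d['location'][0]*560,1),round(d['location'][1]*420,1)) for d in arm.tip_of(t,'wrist')])
E
```

```text
clock: 7.25
eef_pos: [0.554, -0.0426, 0.1636]
ee_rot: [[0.96, -0.279, -0.004], [-0.279, -0.96, 0.001], [-0.004, 0.0, -1.0]]
contact_force: [-0.1, 0.6, 1.0]
opening: 0.038
grasp_force: 0.0
t=8.25 pos [ 0.481  -0.0347  0.24  ] yaw -56.0 q6 47.5 open 0.033 F [-1.1  1.4  0.3] units [ 3.88 -3.63  1.33] turn -7.86408673615955
selector_grip [(0.82, 323.7, 152.5)]
flap_handle [(0.94, 142.3, 82.3)]
```

View pics/w3.png

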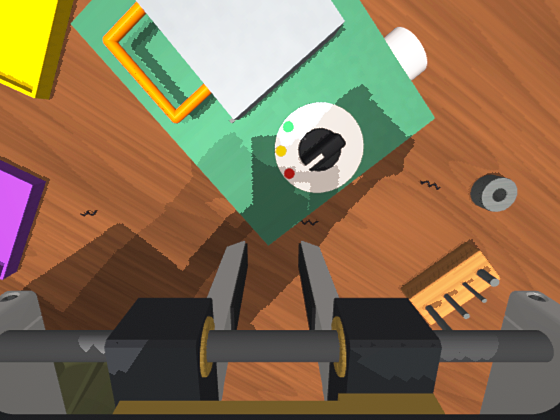

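The pointer line runs from (321,150) to (308,165), towards red (290,174), so the knob is off. The bar centre is at about (143,81). Now to the flap bar.

```bash
python3 - <<'E'
from h import *
a=np.load('w3.npy'); C=(a[0],a[1],a[2],a[3:].reshape(4,4))
print(onz(C,142.3,82.3,.1345),onz(C,108,42,.1345),onz(C,178,118,.1345))
E
python3 -m crank '[{"tx":0.8,"ty":-0.7,"tz":0,"turn":0,"claw":0.65},{"tx":0.8,"ty":-0.7,"tz":0,"turn":0,"claw":0.65},{"tx":0.8,"ty":-0.7,"tz":0,"turn":0,"claw":0.65},{"tx":0.7,"ty":-0.7,"tz":0,"turn":0,"claw":0.65},{"tx":0.7,"ty":-0.7,"tz":0,"turn":-1,"claw":0.65}]' >/dev/null
python3 -m crank '[{"tx":0,"ty":0,"tz":0,"turn":-1,"claw":0.65},{"tx":0,"ty":0,"tz":0,"turn":-1,"claw":0.65},{"tx":0,"ty":0,"tz":0,"turn":-1,"claw":0.65},{"tx":0,"ty":0,"tz":0,"turn":-1,"claw":0.65},{"tx":0,"ty":0,"tz":0,"turn":-1,"claw":0.65}]' >/dev/null
python3 -m crank '[{"tx":0,"ty":0,"tz":0,"turn":-1,"claw":0.65},{"tx":0,"ty":0,"tz":0,"turn":-0.85,"claw":0.65},{"tx":0,"ty":0,"tz":0,"turn":0,"claw":0.65}]'
python3 - <<'E'
from h import *
go(.5165,.1207,.165,-16.7)
C=cam('wrist'); im=arm.snapshot('wrist'); cv2.imwrite('pics/w4.png',im[:,:,::-1])
for t in ['flap_handle','flap_hinge']:
    for d in arm.tip_of(t,'wrist'): u,v=d['location'][0]*560,d['location'][1]*420; print(t,d['p'],u,v,onz(C,u,v,.1345 if t=='flap_handle' else .1005))
E
```

```text
[0.51392753 0.12454449 0.1345    ] [0.52595353 0.16279704 0.1345    ] [0.50521678 0.08440106 0.1345    ]
clock: 9.7
eef_pos: [0.5174, 0.1159, 0.2399]
ee_rot: [[0.293, 0.956, 0.0], [0.956, -0.293, 0.0], [0.0, 0.0, -1.0]]
contact_force: [1.1, -0.3, -0.2]
opening: 0.0331
grasp_force: 0.0
t=9.70 pos [0.5174 0.1159 0.2399] yaw -17.0 q6 25.7 open 0.033 F [ 1.1 -0.3 -0.2] units [ 0.14 -0.08  2.5 ] turn -0.06974870855723055
flap_handle 0.62 267.12 202.31400000000002 [0.51499378 0.12559804 0.1345    ]
```

View pics/w4.png

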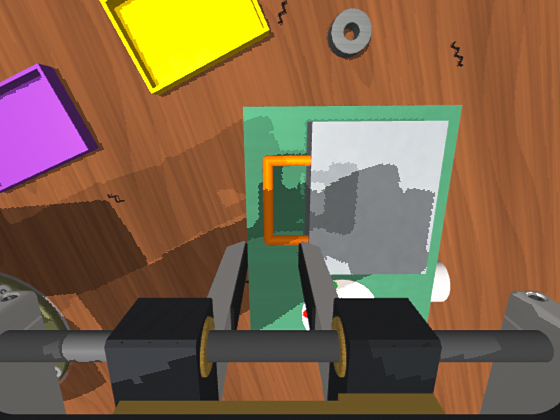

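```bash

python3 -m crank '[{"tx":0.2,"ty":-0.15,"tz":0.9,"turn":0,"claw":0.65},{"tx":0,"ty":0,"tz":0.9,"turn":0,"claw":0.65},{"tx":0,"ty":0,"tz":0.9,"turn":0,"claw":0.65},{"tx":0,"ty":0,"tz":0.9,"turn":0,"claw":0.65},{"tx":0,"ty":0,"tz":0.4,"turn":0,"claw":0.65}]' 15
python3 -m crank '[{"tx":0,"ty":0,"tz":0,"turn":0,"claw":0.65},{"tx":0,"ty":0,"tz":0,"turn":0,"claw":0.95},{"tx":0,"ty":0,"tz":0,"turn":0,"claw":0.95},{"tx":0,"ty":0,"tz":0,"turn":0,"claw":0.95},{"tx":0,"ty":0,"tz":0,"turn":0,"claw":0.95}]' 15
python3 - <<'E'
from h import *
go(.515,.1235,.118,-16.7)
C=cam('wrist'); im=arm.snapshot('wrist'); print(arm.get_obs()['grasp_force'])
E
```

```text
clock: 10.35
eef_pos: [0.5139, 0.1228, 0.1178]
ee_rot: [[0.294, 0.956, -0.003], [0.956, -0.294, -0.0], [-0.001, -0.003, -1.0]]
contact_force: [-0.4, 0.8, 0.5]
opening: 0.0327
grasp_force: 0.0
clock: 10.85
eef_pos: [0.5148, 0.1232, 0.1208]
ee_rot: [[0.292, 0.956, 0.0], [0.956, -0.292, 0.0], [0.001, 0.0, -1.0]]
contact_force: [-5.1, -0.1, 5.7]
opening: 0.0092
grasp_force: 15.0
t=10.85 pos [0.5148 0.1232 0.1208] yaw -17.0 q6 26.5 open 0.009 F [-5.1 -0.1  5.7] units [0.01 0.   0.09] turn -0.05810416884665699
14.998741149902344
```

Bar pinched. Now the arc, in 6° steps.

```bash

python3 -m crank '[{"tx":0,"ty":0.147,"tz":-0.553,"turn":0,"claw":0.95},{"tx":0,"ty":0.203,"tz":-0.53,"turn":0,"claw":0.95},{"tx":0,"ty":0.26,"tz":-0.51,"turn":0,"claw":0.95},{"tx":0,"ty":0.31,"tz":-0.48,"turn":0,"claw":0.95},{"tx":0,"ty":0.36,"tz":-0.443,"turn":0,"claw":0.95}]' 20
python3 -m crank '[{"tx":0,"ty":0.403,"tz":-0.403,"turn":0,"claw":0.95},{"tx":0,"ty":0.443,"tz":-0.36,"turn":0,"claw":0.95},{"tx":0,"ty":0.48,"tz":-0.31,"turn":0,"claw":0.95},{"tx":0,"ty":0.51,"tz":-0.26,"turn":0,"claw":0.95},{"tx":0,"ty":0.53,"tz":-0.203,"turn":0,"claw":0.95}]'
python3 - <<'E'
from h import *
go(.515,.1235,.118,-16.7)
E
```

```text
clock: 11.4
eef_pos: [0.5503, 0.1124, 0.1968]
ee_rot: [[0.292, 0.957, -0.003], [0.957, -0.292, 0.001], [0.0, -0.004, -1.0]]
contact_force: [-13.0, 3.4, 6.8]
opening: 0.0093
grasp_force: 20.0
clock: 11.9
eef_pos: [0.6198, 0.0914, 0.2435]
ee_rot: [[0.292, 0.957, 0.002], [0.957, -0.292, 0.001], [0.001, 0.001, -1.0]]
contact_force: [-3.3, 3.0, 3.8]
opening: 0.0093
grasp_force: 20.0
t=11.90 pos [0.6198 0.0914 0.2435] yaw -17.0 q6 22.0 open 0.009 F [-3.3  3.   3.8] units [-0.   -3.66  4.18] turn -0.05185098648116195
```

```bash

python3 -m crank '[{"tx":0,"ty":0.553,"tz":-0.147,"turn":0,"claw":0.95},{"tx":0,"ty":0.563,"tz":-0.09,"turn":0,"claw":0.95},{"tx":0,"ty":0.57,"tz":-0.03,"turn":0,"claw":0.95},{"tx":0,"ty":0.57,"tz":0.03,"turn":0,"claw":0.95},{"tx":0,"ty":0.563,"tz":0.09,"turn":0,"claw":0.95}]'
python3 -m crank '[{"tx":0,"ty":0.553,"tz":0.147,"turn":0,"claw":0.95},{"tx":0,"ty":0,"tz":0,"turn":0,"claw":0.95},{"tx":0,"ty":0,"tz":0,"turn":0,"claw":0.65},{"tx":0,"ty":0,"tz":0,"turn":0,"claw":0.65},{"tx":0,"ty":0,"tz":0,"turn":0,"claw":0.65}]'
python3 -m crank '[{"tx":0,"ty":0,"tz":-0.5,"turn":0,"claw":0.65},{"tx":0,"ty":0,"tz":-0.8,"turn":0,"claw":0.65},{"tx":0,"ty":0,"tz":-0.8,"turn":0,"claw":0.65}]'
python3 - <<'E'
from h import *
go(.515,.1235,.118,-16.7)
for n in ['side']:
    im=arm.snapshot(n); cv2.imwrite('pics/s5.png',cv2.resize(im[60:280,130:430],None,fx=2.5,fy=2.5)[:,:,::-1])
E
```

```text
clock: 12.4
eef_pos: [0.7009, 0.0663, 0.2468]
ee_rot: [[0.292, 0.956, 0.001], [0.956, -0.292, 0.0], [0.001, 0.001, -1.0]]
contact_force: [-0.8, 1.4, 2.3]
opening: 0.0094
grasp_force: 20.0
clock: 12.9
eef_pos: [0.7158, 0.0616, 0.2417]
ee_rot: [[0.292, 0.956, -0.0], [0.956, -0.292, 0.0], [-0.0, -0.0, -1.0]]
contact_force: [1.3, -0.1, -0.1]
opening: 0.0298
grasp_force: 0.0
clock: 13.2
eef_pos: [0.7157, 0.0616, 0.3054]
ee_rot: [[0.292, 0.956, -0.001], [0.956, -0.292, -0.0], [-0.0, -0.001, -1.0]]
contact_force: [-0.1, -0.1, 0.7]
opening: 0.033
grasp_force: 0.0
t=13.20 pos [0.7157 0.0616 0.3054] yaw -17.0 q6 19.0 open 0.033 F [-0.1 -0.1  0.7] units [ 0.02 -7.    6.25] turn -0.05469824435564874
```

View pics/s5.png

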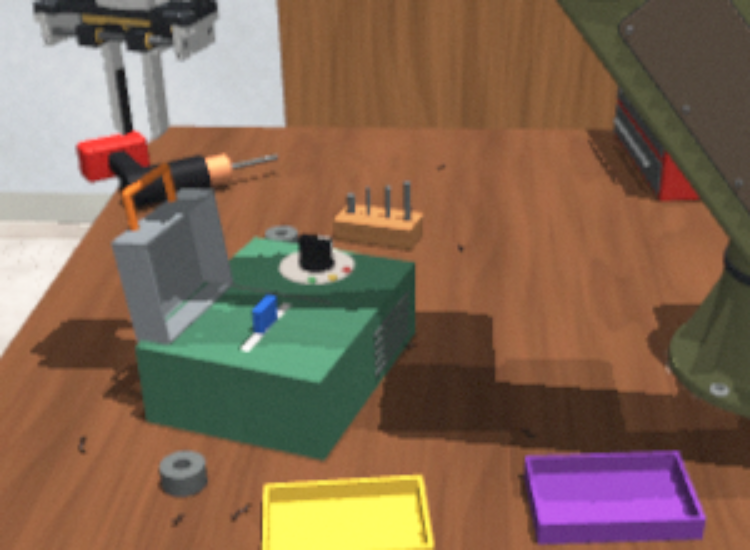

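The flap stands open at (175,265) and the blue tab shows at (265,315). Next I go back over the tab and turn the fingers to close along its length, so the wide gripper body clears the flap.

```bash

python3 -m crank '[{"tx":0.1,"ty":-0.95,"tz":0,"turn":0,"claw":0.3},{"tx":0,"ty":-0.95,"tz":0,"turn":0,"claw":0.3},{"tx":0,"ty":-0.95,"tz":0,"turn":0,"claw":0.3},{"tx":0,"ty":-0.95,"tz":0,"turn":0,"claw":0.3},{"tx":0,"ty":-0.5,"tz":0,"turn":0,"claw":0.3}]'
python3 -m crank '[{"tx":0,"ty":0,"tz":0,"turn":-1,"claw":0.3},{"tx":0,"ty":0,"tz":0,"turn":-1,"claw":0.3},{"tx":0,"ty":0,"tz":0,"turn":-1,"claw":0.3},{"tx":0,"ty":0,"tz":0,"turn":-1,"claw":0.3},{"tx":0,"ty":0,"tz":0,"turn":-1,"claw":0.3}]' >/dev/null
python3 -m crank '[{"tx":0,"ty":0,"tz":0,"turn":-1,"claw":0.3},{"tx":0,"ty":0,"tz":0,"turn":-1,"claw":0.3},{"tx":0,"ty":0,"tz":0,"turn":-1,"claw":0.3},{"tx":0,"ty":0,"tz":0,"turn":-1,"claw":0.3},{"tx":0,"ty":0,"tz":0,"turn":-1,"claw":0.3}]' >/dev/null
python3 -m crank '[{"tx":0,"ty":0,"tz":0,"turn":-1,"claw":0.3},{"tx":0,"ty":0,"tz":0,"turn":-1,"claw":0.3},{"tx":0,"ty":0,"tz":0,"turn":-1,"claw":0.3},{"tx":0,"ty":0,"tz":0,"turn":-1,"claw":0.3},{"tx":0,"ty":0,"tz":0,"turn":-1,"claw":0.3}]' >/dev/null
python3 -m crank '[{"tx":0,"ty":0,"tz":0.5,"turn":-1,"claw":0.3},{"tx":0,"ty":0,"tz":0.5,"turn":-1,"claw":0.3},{"tx":0,"ty":0,"tz":0.5,"turn":-1,"claw":0.3},{"tx":0,"ty":0,"tz":0.5,"turn":0,"claw":0.3},{"tx":0,"ty":0,"tz":0,"turn":0,"claw":0.3}]'
python3 - <<'E'
from h import *
go(.593,.1026,.16,73.3)
C=cam('wrist'); im=arm.snapshot('wrist'); cv2.imwrite('pics/w6.png',im[:,:,::-1]); np.save('w6.npy',np.array([*C[:3],*C[3].ravel()]))
for t in ['filter_tab']:
    for d in arm.tip_of(t,'wrist'): u,v=d['location'][0]*560,d['location'][1]*420; print(t,d['p'],u,v,onz(C,u,v,.113))
m,l,b=blobs(im,(105,120,60),(130,255,255))
for s,i,c in b[:2]: print(s,c,onz(C,*c,.12),quad(C,l,i,.125))
E
```

```text
clock: 13.75
eef_pos: [0.5917, 0.1027, 0.3051]
ee_rot: [[0.291, 0.957, 0.001], [0.957, -0.291, 0.0], [0.0, 0.001, -1.0]]
contact_force: [1.4, -0.6, 0.6]
opening: 0.065
grasp_force: 0.0
clock: 15.75
eef_pos: [0.5927, 0.102, 0.2426]
ee_rot: [[-0.956, 0.292, -0.003], [0.292, 0.956, -0.0], [0.003, -0.001, -1.0]]
contact_force: [0.5, 0.2, 0.1]
opening: 0.0655
grasp_force: 0.0
t=15.75 pos [0.5927 0.102  0.2426] yaw 73.0 q6 -66.7 open 0.065 F [0.5 0.2 0.1] units [-0.01  0.03  2.75] turn -0.05703313099360798
filter_tab 0.69 270.816 199.92 [0.58835514 0.10206705 0.113     ]
637 [272.81161695 203.20408163] [0.59061392 0.10357247 0.12      ] (array([589.3, 104.2]), array([38.7, 16.7]), 73.05)
```

View pics/w6.png

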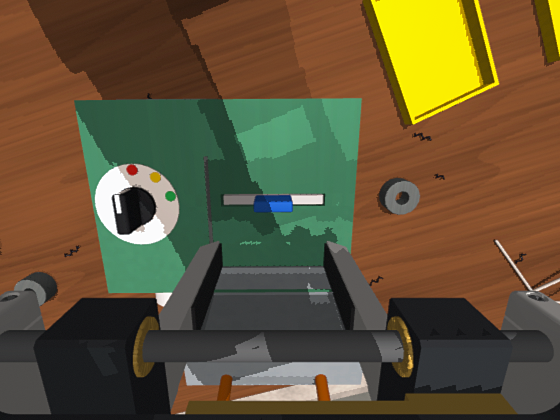

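The tab is at (273,203), centred between the fingers, with the slot at (222..325,199). The bar of the knob appears next to red, so I'll check the pointer numerically while descending.

```bash
python3 - <<'E'
from h import *
a=np.load('w6.npy'); C=(a[0],a[1],a[2],a[3:].reshape(4,4))
im=cv2.imread('pics/w6.png')[:,:,::-1]
e=np.array([.958,-.287,0]); k=np.array([.5548,-.0427,.14])
for s in (0,.65,1.3):
    y=np.radians(-16.7)-s; u=np.array([np.cos(y),np.sin(y),0]); print(s,'pointer',np.round(proj(C,k-.019*u)),'tail',np.round(proj(C,k+.019*u)))
for v in range(186,238,4): print(v,[int(im[v,u].mean()) for u in range(100,160,3)])
E
python3 -m crank '[{"tx":0.05,"ty":0,"tz":0.95,"turn":0,"claw":0.3},{"tx":0,"ty":0,"tz":0.95,"turn":0,"claw":0.3},{"tx":0,"ty":0,"tz":0.95,"turn":0,"claw":0.3},{"tx":0,"ty":0,"tz":0.95,"turn":0,"claw":0.3},{"tx":0,"ty":0,"tz":0.75,"turn":0,"claw":0.3}]' 30
python3 -m crank '[{"tx":0,"ty":0,"tz":0,"turn":0,"claw":0.3},{"tx":0,"ty":0,"tz":0,"turn":0,"claw":0.8},{"tx":0,"ty":0,"tz":0,"turn":0,"claw":0.8},{"tx":0,"ty":0,"tz":0,"turn":0,"claw":0.8},{"tx":0,"ty":0,"tz":0,"turn":0,"claw":0.8}]' 30
```

```text
0 pointer [116. 198.] tail [121. 235.]
0.65 pointer [128. 202.] tail [109. 231.]
1.3 pointer [137. 212.] tail [101. 222.]
186 [251, 251, 251, 251, 251, 251, 251, 251, 253, 255, 255, 79, 142, 139, 191, 186, 187, 187, 187, 187]
190 [251, 251, 251, 251, 251, 251, 253, 194, 123, 93, 14, 13, 10, 27, 7, 55, 146, 187, 186, 186]
194 [251, 251, 251, 251, 255, 105, 90, 19, 7, 13, 12, 10, 9, 17, 25, 30, 5, 137, 188, 186]
198 [251, 251, 251, 253, 60, 255, 255, 35, 26, 11, 10, 10, 12, 18, 27, 26, 27, 5, 185, 186]
202 [251, 251, 251, 251, 158, 179, 255, 31, 30, 13, 11, 14, 9, 31, 26, 26, 25, 26, 24, 189]
206 [251, 251, 251, 251, 248, 91, 255, 55, 33, 12, 13, 13, 11, 21, 40, 28, 27, 26, 4, 179]
210 [251, 251, 251, 251, 255, 20, 255, 116, 36, 17, 11, 14, 13, 12, 39, 40, 26, 27, 8, 186]
214 [252, 251, 251, 251, 255, 42, 34, 32, 33, 23, 11, 12, 9, 10, 33, 39, 40, 28, 91, 186]
218 [255, 251, 251, 251, 252, 101, 38, 37, 41, 28, 12, 11, 14, 11, 32, 38, 38, 6, 255, 218]
222 [103, 255, 251, 251, 251, 194, 35, 37, 40, 31, 12, 12, 13, 13, 29, 25, 156, 255, 251, 251]
226 [110, 102, 255, 251, 251, 255, 30, 39, 39, 33, 13, 12, 8, 48, 187, 255, 251, 251, 251, 251]
230 [110, 111, 105, 243, 252, 255, 29, 38, 40, 36, 13, 51, 181, 197, 177, 254, 251, 251, 251, 251]
234 [109, 112, 111, 108, 115, 255, 245, 110, 133, 135, 255, 253, 251, 251, 251, 251, 251, 251, 251, 251]
clock: 16.35
eef_pos: [0.5923, 0.1025, 0.1076]
ee_rot: [[-0.956, 0.292, 0.001], [0.292, 0.956, 0.0], [-0.001, 0.0, -1.0]]
contact_force: [-0.3, -0.1, 0.4]
opening: 0.066
grasp_force: 0.0
clock: 16.85
eef_pos: [0.5927, 0.1024, 0.1091]
ee_rot: [[-0.956, 0.292, 0.002], [0.292, 0.956, 0.0], [-0.002, 0.001, -1.0]]
contact_force: [-0.2, -1.8, 4.6]
opening: 0.0398
grasp_force: 30.0
```

The white pointer line at (118,198–210) matches selector 0. I regrip slightly deeper and lift.

```bash

python3 -m crank '[{"tx":0,"ty":0,"tz":0,"turn":0,"claw":0.5},{"tx":0,"ty":0,"tz":0.15,"turn":0,"claw":0.5},{"tx":0,"ty":0,"tz":0,"turn":0,"claw":0.8},{"tx":0,"ty":0,"tz":0,"turn":0,"claw":0.8},{"tx":0,"ty":0,"tz":0,"turn":0,"claw":0.8}]' 35
python3 -m crank '[{"tx":0,"ty":0,"tz":-0.2,"turn":0,"claw":0.8},{"tx":0,"ty":0,"tz":-0.4,"turn":0,"claw":0.8},{"tx":0,"ty":0,"tz":-0.5,"turn":0,"claw":0.8},{"tx":0,"ty":0,"tz":-0.5,"turn":0,"claw":0.8},{"tx":0,"ty":0,"tz":-0.5,"turn":0,"claw":0.8}]'
python3 -m crank '[{"tx":0,"ty":0,"tz":-0.5,"turn":0,"claw":0.8},{"tx":0,"ty":0,"tz":-0.5,"turn":0,"claw":0.8},{"tx":0,"ty":0,"tz":-0.5,"turn":0,"claw":0.8},{"tx":0,"ty":0,"tz":-0.5,"turn":0,"claw":0.8},{"tx":0,"ty":0,"tz":-0.3,"turn":0,"claw":0.8}]'
python3 -m crank '[{"tx":0,"ty":0,"tz":0,"turn":0,"claw":0.8},{"tx":0,"ty":0,"tz":0,"turn":0,"claw":0.8}]'
python3 - <<'E'
from h import *
go(.48,.338,.205,8.8)
im=arm.snapshot('side'); cv2.imwrite('pics/s7.png',cv2.resize(im[60:300,130:430],None,fx=2.4,fy=2.4)[:,:,::-1])
C=cam('side')
m,l,b=blobs(im,(105,120,60),(130,255,255)); print([(s,np.round(c)) for s,i,c in b[:4]])
for d in arm.tip_of('filter_tab','side'): print(d['p'],d['location'][0]*560,d['location'][1]*420)
p=arm.get_obs()['eef_pos']; print('expected tab px',proj(C,[p[0],p[1],p[2]+.0065]))
E
```

```text
clock: 17.35
eef_pos: [0.5922, 0.1024, 0.1033]
ee_rot: [[-0.956, 0.292, -0.0], [0.292, 0.956, -0.0], [0.0, -0.0, -1.0]]
contact_force: [-0.3, 0.3, -0.6]
opening: 0.0399
grasp_force: 35.0
clock: 17.85
eef_pos: [0.5925, 0.1024, 0.1686]
ee_rot: [[-0.956, 0.292, 0.001], [0.292, 0.956, 0.0], [-0.001, 0.0, -1.0]]
contact_force: [-1.3, 0.2, -1.3]
opening: 0.04
grasp_force: 35.0
clock: 18.35
eef_pos: [0.5925, 0.1025, 0.2381]
ee_rot: [[-0.956, 0.292, 0.003], [0.292, 0.956, 0.0], [-0.002, 0.001, -1.0]]
contact_force: [-0.1, 0.1, -1.2]
opening: 0.0399
grasp_force: 35.0
clock: 18.55
eef_pos: [0.5921, 0.1024, 0.2353]
ee_rot: [[-0.956, 0.292, -0.0], [0.292, 0.956, -0.0], [0.0, -0.0, -1.0]]
contact_force: [-0.4, 0.3, -1.4]
opening: 0.04
grasp_force: 35.0
t=18.55 pos [0.5921 0.1024 0.2353] yaw 73.0 q6 -66.7 open 0.040 F [-0.4  0.3 -1.4] units [5.87 6.42 1.01] turn 12.84296903561336
[(9451, array([467., 368.])), (6502, array([522.,  51.])), (67, array([234., 140.]))]
0.7 229.88 142.506
expected tab px (np.float64(232.18035973970248), np.float64(143.1876652154208))
```

```bash

python3 -m crank '[{"tx":0.3,"ty":0.3,"tz":0,"turn":0,"claw":0.8},{"tx":0.6,"ty":0.65,"tz":0,"turn":0,"claw":0.8},{"tx":0.6,"ty":0.65,"tz":0,"turn":0,"claw":0.8},{"tx":0.6,"ty":0.65,"tz":0,"turn":0,"claw":0.8},{"tx":0.6,"ty":0.65,"tz":0,"turn":0,"claw":0.8}]'
python3 -m crank '[{"tx":0.6,"ty":0.65,"tz":0,"turn":0,"claw":0.8},{"tx":0.6,"ty":0.65,"tz":0,"turn":0,"claw":0.8},{"tx":0.6,"ty":0.65,"tz":0,"turn":0,"claw":0.8},{"tx":0.6,"ty":0.65,"tz":0,"turn":0,"claw":0.8},{"tx":0.6,"ty":0.65,"tz":0,"turn":0.5,"claw":0.8}]' >/dev/null
python3 -m crank '[{"tx":0.2,"ty":0.2,"tz":0,"turn":0.8,"claw":0.8},{"tx":0,"ty":0,"tz":0,"turn":0.9,"claw":0.8},{"tx":0,"ty":0,"tz":0,"turn":0.9,"claw":0.8},{"tx":0,"ty":0,"tz":0,"turn":0.9,"claw":0.8},{"tx":0,"ty":0,"tz":0,"turn":0.9,"claw":0.8}]' >/dev/null
python3 -m crank '[{"tx":0,"ty":0,"tz":0,"turn":0.9,"claw":0.8},{"tx":0,"ty":0,"tz":0,"turn":0.9,"claw":0.8},{"tx":0,"ty":0,"tz":0,"turn":0.9,"claw":0.8},{"tx":0,"ty":0,"tz":0,"turn":0.9,"claw":0.8},{"tx":0,"ty":0,"tz":0,"turn":0.9,"claw":0.8}]' >/dev/null
python3 -m crank '[{"tx":0,"ty":0,"tz":0.3,"turn":0.9,"claw":0.8},{"tx":0,"ty":0,"tz":0.3,"turn":0.9,"claw":0.8},{"tx":0,"ty":0,"tz":0.3,"turn":0.9,"claw":0.8},{"tx":0,"ty":0,"tz":0.3,"turn":0.7,"claw":0.8},{"tx":0,"ty":0,"tz":0.2,"turn":0,"claw":0.8}]'
python3 - <<'E'
from h import *
go(.48,.338,.191,8.8)
E
```

```text
clock: 19.15
eef_pos: [0.5391, 0.2108, 0.2352]
ee_rot: [[-0.956, 0.292, -0.001], [0.292, 0.956, -0.0], [0.001, -0.0, -1.0]]
contact_force: [-0.5, 0.3, -1.3]
opening: 0.0395
grasp_force: 35.0
clock: 21.15
eef_pos: [0.4781, 0.3368, 0.1925]
ee_rot: [[-0.156, 0.988, -0.001], [0.988, 0.156, -0.001], [-0.0, -0.001, -1.0]]
contact_force: [-1.1, -0.2, -0.2]
opening: 0.0397
grasp_force: 35.0
t=21.15 pos [0.4781 0.3368 0.1925] yaw 9.0 q6 22.6 open 0.040 F [-1.1 -0.2 -0.2] units [0.03 0.07 0.05] turn 0.036611786619107536
```

```bash

python3 -m crank '[{"tx":0,"ty":0,"tz":0,"turn":0,"claw":0.8},{"tx":0,"ty":0,"tz":0,"turn":0,"claw":0.8},{"tx":0,"ty":0,"tz":0,"turn":0,"claw":0.8},{"tx":0,"ty":0,"tz":0,"turn":0,"claw":0.8}]'
python3 - <<'E'
from h import *
im=arm.snapshot('side'); t=arm.snapshot('top')
A=cv2.resize(im[100:300,150:350],(400,400)); B=cv2.resize(t[100:300,180:380],(400,400))
cv2.imwrite('pics/f8.png',np.hstack([A,B])[:,:,::-1])
E
```

```text
clock: 21.55
eef_pos: [0.479, 0.3366, 0.1939]
ee_rot: [[-0.157, 0.988, 0.0], [0.988, 0.157, 0.0], [0.0, 0.001, -1.0]]
contact_force: [-0.4, 0.3, -1.7]
opening: 0.0397
grasp_force: 35.0
```

View pics/f8.png

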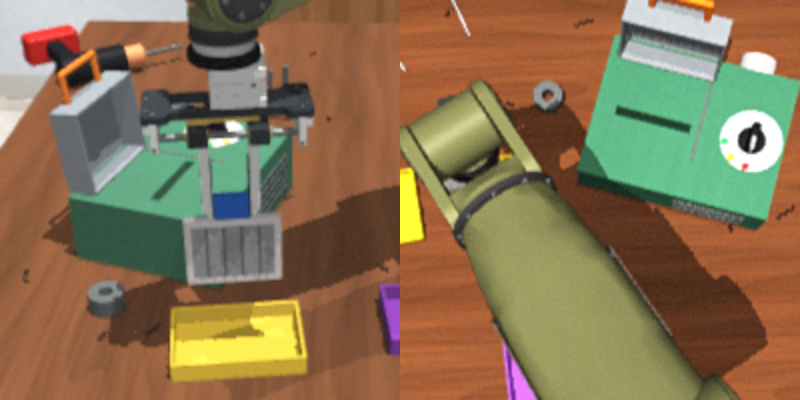

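The left half shows the plate upright at (232,250), held lengthwise over the yellow tray (238,340). In the right half the flap is open (675,40), the knob pointer is at red (745,165), and the collar in view is untouched. I hand in.

```bash
python3 -c "
from bench import arm
print(arm.close_job())"
```

```text
the job is handed in; nothing more can be done
None
```

I handed the job in at about 21.6 s of simulated time, with the knob at off, the flap open and the filter plate held upright, lengthwise over the middle of the large yellow tray, its lower edge about 10 cm above the bench; the tool gave no verdict back.

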